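# Rock the seesaw gate so the grinding balls feed down the other chute

### The job

The short chute on the right of the ball feeder is full and shuttered off. Push the blue tray with the beaker fully home under the spout on the left, then press the raised end of the orange seesaw gate all the way down so that the four waiting balls roll down the left chute into the beaker. Work with the fingertips only: pick nothing up, do not touch any ball, leave the two balls in the full chute and the vials and flask where they are, and finish clear of everything.

Things in the scene. Friction and masses are not known exactly. Their poses are not given: they have to be found in the camera images.
- feeder: Fixed ball feeder, aluminium on a white base, 340 mm wide (its y). Origin on the worktop under the seesaw's pivot; at yaw 0 x points away from the robot, y left, z up. A guard plate 60 mm wide stands at x = -18 mm, top at z = 184 mm; behind it an empty inlet lane, up to z = 190 mm. The short right chute (y = -81 to -131 mm) is full and shut off by a grey shutter plate at y = -80 mm, top at z = 206 mm.
- spout (a point): Middle of the spout's opening at the end of the left chute, 100 mm above the worktop, 168 mm left of the feeder's origin. The chute and spout are 33 mm wide (x) and reach from y = 78 to 190 mm in the feeder's frame, between 104 and 147 mm above the worktop. Two slide rails 12 mm high run along x below it, at y = 117 and 213 mm, from x = -145 to 55 mm.
- gate (a joint): Orange seesaw gate: open-ended trough 149 mm long along the feeder's y, rocking about an axle along the feeder's x, 130 mm above the worktop. Rad, end stops at -0.26 and +0.26: positive (start, +0.26) = left end up, towards the full right chute; -0.26 = left end fully down, balls run left. Friction holds it where it is left; about 2 N down on the raised pad moves it.
- pad_left (a point): Centre of the top face of the gate's left press pad: black disc 32 mm in diameter, 8 mm thick, on the left end of the orange front bar, on the robot's side of the feeder (feeder x = -62 mm, 75 mm left of the axle). Moves with the gate: about 163 mm above the worktop at the start, 124 mm with the gate fully over. Nothing stands above it.
- pad_right (a point): Centre of the top face of the same black pad at the right end of the front bar; low at the start.
- tray (a joint): Blue beaker tray, 120 x 84 mm, sliding on the two rails along the feeder's x. Metres from home: 0 = home (against its stop, beaker under the spout), positive = pulled out towards the robot (at most 0.070). About 1.5 N of friction; it stays where it is left.
- tray_push (a point): Point on the front face (robot's side) of the tray's upright push plate, 45 mm above the worktop, midway across. The plate is 60 mm wide, reaches from 6 to 62 mm above the worktop, and stands 75 mm in front of the beaker's axis. Push it along the feeder's +x.
- beaker_floor (a point): Underside centre of the glass beaker, 9 mm above the worktop, which is fixed on the tray and moves with it. Beaker 78 mm across and 92 mm tall, about 60 mm wide inside, open at the top (rim 101 mm above the worktop).
- ball0: White ceramic grinding ball, 24 mm in diameter, 40 g, origin at its centre; one of the two that fill the right chute and stay there
- ball1: White ceramic grinding ball, 24 mm in diameter, 40 g, origin at its centre; one of the two that fill the right chute and stay there
- ball2: White ceramic grinding ball, 24 mm in diameter, 40 g, origin at its centre; one of the four that wait in the seesaw's trough
- ball3: White ceramic grinding ball, 24 mm in diameter, 40 g, origin at its centre; one of the four that wait in the seesaw's trough
- ball4: White ceramic grinding ball, 24 mm in diameter, 40 g, origin at its centre; one of the four that wait in the seesaw's trough
- ball5: White ceramic grinding ball, 24 mm in diameter, 40 g, origin at its centre; one of the four that wait in the seesaw's trough
- amber_vial: Loose brown glass vial with black cap, 25 mm in diameter, 60 mm tall, upright, origin at the centre of its underside. Bystander.
- blue_vial: Loose clear glass vial with blue cap, 25 mm in diameter, 60 mm tall, upright, origin at the centre of its underside. Bystander.
- flask: Loose conical flask with red stopper, 75 mm in diameter, 114 mm tall, upright, origin at the centre of its underside. Bystander.

How it is judged:
On the way, in this order (a step that is already met when the one before it is completed fails the run):
1. the beaker tray is fully home under the spout (value of joint tray below 0.006 m), for 0.2 s.
2. the seesaw gate is rocked over to the left (value of joint gate below -0.2 rad), for 0.2 s.
At the end, for the whole second after the job is handed in: The tray is home (within 6 mm), the gate leans fully left (beyond -0.2 rad), the four waiting balls lie in the beaker (within 36 mm of its axis, below 85 mm), and the two balls of the right chute are still there (within 12 mm) (value of joint tray below 0.006 m and value of joint gate below -0.2 rad and horizontal distance between each of ball2, ball3, ball4, ball5 and beaker_floor below 0.036 m and height (world z) of each of ball2, ball3, ball4, ball5 below 0.085 m and distance of each of ball0, ball1 from where it was at the start of the episode below 0.012 m); the robot touches nothing.
It fails at once if the robot touches or carries a ball (contact force between any of the fingers, the arm and ball0 above 0.3 N or contact force between any of the fingers, the arm and ball1 above 0.3 N or contact force between any of the fingers, the arm and ball2 above 0.3 N or contact force between any of the fingers, the arm and ball3 above 0.3 N or contact force between any of the fingers, the arm and ball4 above 0.3 N or contact force between any of the fingers, the arm and ball5 above 0.3 N).
It fails at once if a vial or the flask is moved more than 30 mm, lifted or knocked over (distance of any of amber_vial, blue_vial, flask from where it was at the start of the episode above 0.03 m or angle between any of amber_vial, blue_vial, flask's own z axis and vertical above 0.5 rad).
It also fails if it takes over 43 s, if anything falls off the work surface, if the arm or the gripper's body presses on something with over 40 N, if the wrist force passes 120 N, or if a joint passes its speed limit or range.

### The arm

A 7-joint arm with a two-finger parallel gripper is mounted at the origin on a cart in front of the work surface, level with it; the furniture and walls round the work are solid. World frame = base frame: x ahead of the robot, y to its left, z up, the work surface at z = 0. Lengths are in m, angles in rad, forces in N, time in s.
With the tool pointing down it reaches from about 0.425 to 0.925 m from the base axis. Payload 6.8 kg.
Tool frame: the origin (TCP) lies at the very end of the fingers, on their centre line; the grasp point (between the pads) lies 19 mm behind it; z points along the fingers, y is the direction in which the jaws open and shut (so a half turn about z gives the same grasp; the last joint's range is limited). The gripper opens to 85 mm and grips with 20 to 120 N. Pads are 22 mm wide; open, the fingers measure 114 mm over their backs; the gripper's body (76 mm by 85 mm) begins 54 mm behind the grasp point. The pads swing forward as they close: fully open they stand 13 mm farther back than shut.
Start: joints at [-1.224, 0.477, 0.022, 1.555, -0.011, 1.109, -0.083], TCP at [0.297, 0.606, 0.231] pointing down, gripper open.
Joint ranges: [-2.96, 2.96], [-0.34, 2.1], [-1.41, 1.46], [0.24, 2.44], [-1.37, 4.51], [0.17, 1.92], [-2.96, 2.96]. Speed limits (rad/s): [2.39, 2.39, 3.14, 3.14, 3.14, 3.14, 3.14].

### API

Orientations are given as a rotation vector (axis times angle).
In Python, from bench import monitor, viewer, job gives the robot as it stands. The module is installed in compiled form; this text tells all that it offers.
- The arm moves only by the tool drive_tool, never from a script. Its argument "commands" is a list of rows, each an object with "linear": the shift along the tool's x, y, z in m, a list of three; "dr": the turn, a rotation vector about the tool's x, y, z in degrees, a list of three; "jaw": the closure, from 0 (fully open) to 1 (shut). A call has 1 to 8 rows; each row shifts and turns the pose as measured when the row begins, along the tool's axes as they then stand; what a row does not reach is not made up. A row lasts 1/8 s, in which the tool goes at most 62.5 mm and 10.7 degrees, less where a joint would pass 70% of its speed; a pose out of reach is approached as far as the arm can. A call is refused whole if a number of a shift passes 0.0625 or a number of a turn 10.7, either way. A call with a gripper value outside its range is refused whole. The fingers move at their own pace and stop on an object; "force" is the grip in N (left out, the last holds). Time passes only in rows, so rows that do not move let the fingers close. It gives the time, the measured TCP pose, the force and the opening at its end, in the units of the state.
- monitor.get_obs(): the state, without advancing time (a new reading comes with each control period).
- viewer.grab_frame(name): name is "scene" or "top"; returns the picture (480x640x3 uint8, red, green, blue); there is no depth.
- viewer.calibration(name): a dict with "K" (3x3 intrinsics, pixels), "k1" (the pictures are not rectified: a ray, as slopes to the right and down, at radius r is drawn at 1 + k1 r^2 times it, then the intrinsics apply), "R" (3x3) and "t" (3): a world point X has camera coordinates R X + t. Camera axes: x right, y down, z forward; pixel columns grow to the right and rows downward; lengths in m; the calibration is good to about 2 mm. A picture is of the moment at which its call begins. calibration takes no time and is no camera call.
- job.hand_in(): hands the job in, once; it reports no verdict.
The state is a dict: "clock": time; "joints": joint angles; "qvel": joint speeds; "tau": joint torques, N m; "tcp_pos": TCP position; "orientation": TCP orientation; "contact_force": force on the tool from outside, world axes, zero at the start; "moment": the same for the moment, N m; "grip_width": finger opening in m.
Only numpy, scipy, OpenCV 4.12 (cv2) and the standard library are available. Lean on these libraries where they do the work, as an engineer would, in place of code of your own. Each camera call takes 0.05 s, during which the arm holds its last target.

## Working session

There is one attempt and no reset: what is moved stays moved. The work goes in short steps, Python scripts to look and compute and a tool call to move; the robot and the scene stay as the last step left them, time stands still between calls to the robot, and variables do not carry over. Pictures are saved under pics/ and viewed, and the job is handed in when it is done.

Besides the shell and the picture viewer there is one more tool, called after "Emit:" as name([rows], argument=value, ...), one row to a line, values as JSON. drive_tool: Moves the arm, as the interface text tells. Its arguments: {"type":"object","properties":{"commands":{"type":"array"},"force":{"type":"number"}},"required":["commands"]}

```bash
mkdir -p pics; python3 - <<'E'
from bench import monitor, viewer, job
import cv2,numpy as np
o=monitor.get_obs(); print({k:np.round(v,3) for k,v in o.items()})
for n in("scene","top"):
    f=viewer.grab_frame(n); cv2.imwrite(f"pics/{n}0.png",f[:,:,::-1])
    c=viewer.calibration(n); print(n,c)
E
```

```text
{'clock': np.float64(0.0), 'joints': array([-1.224,  0.478,  0.022,  1.556, -0.011,  1.109, -0.083]), 'qvel': array([ 0.   ,  0.   , -0.   ,  0.   , -0.001, -0.001,  0.002]), 'tau': array([-1.0000e-03, -5.9645e+01,  1.6080e+00, -2.8118e+01,  1.2000e-02,
        1.0000e-02, -0.0000e+00]), 'tcp_pos': array([0.296, 0.606, 0.23 ]), 'orientation': array([-7.08e-01, -3.06e+00,  3.00e-03]), 'contact_force': array([ 0.212, -0.421, -0.085]), 'moment': array([-0.023,  0.036, -0.017]), 'grip_width': np.float64(0.085)}
scene {'K': array([[559.98478915,   0.        , 319.32892464],
       [  0.        , 559.98478915, 236.57770993],
       [  0.        ,   0.        ,   1.        ]]), 'k1': -0.12848414866677635, 'R': array([[ 6.53524523e-01, -7.56905277e-01, -3.15660467e-04],
       [-3.07750871e-01, -2.65336128e-01, -9.13721041e-01],
       [ 6.91516522e-01,  5.97236252e-01, -4.06341925e-01]]), 't': array([-0.56913033,  0.20287372,  0.92201752])}
top {'K': array([[531.27148782,   0.        , 319.30996533],
       [  0.        , 531.27148782, 239.60142229],
       [  0.        ,   0.        ,   1.        ]]), 'k1': -0.01571185778886648, 'R': array([[-0.02430717, -0.99963361, -0.01190818],
       [-0.98065261,  0.02615667, -0.19400074],
       [ 0.19424114,  0.00696218, -0.9809291 ]]), 't': array([-0.27030094,  0.56914966,  1.29092948])}
```

View pics/scene0.png

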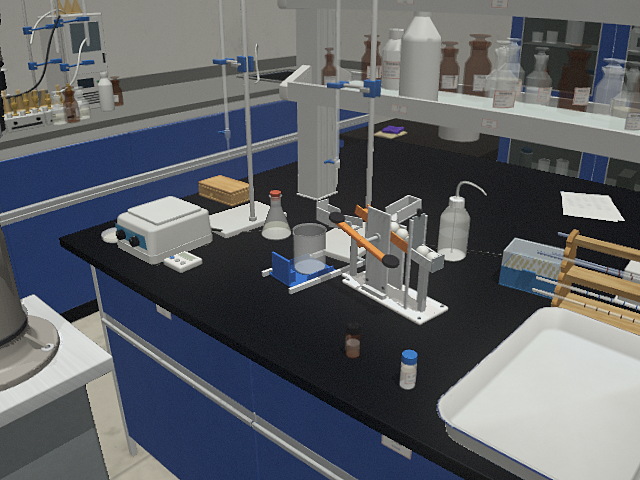

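View pics/top0.png

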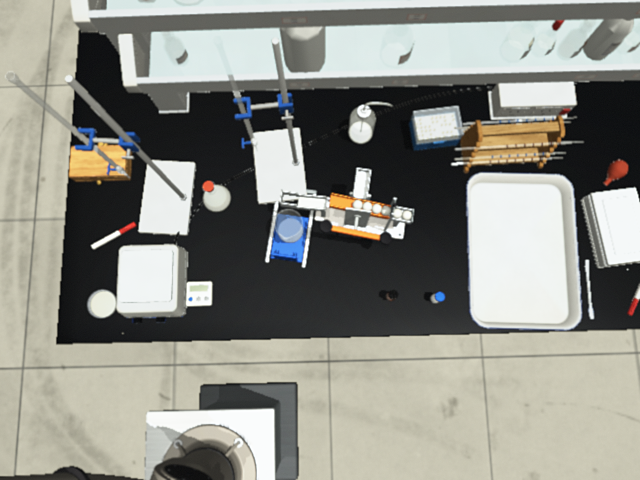

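```bash
python3 - <<'E'
import cv2
t=cv2.imread('pics/top0.png'); s=cv2.imread('pics/scene0.png')
cv2.imwrite('pics/tc.png',cv2.resize(t[160:280,250:430],None,fx=4.4,fy=4.4,interpolation=cv2.INTER_CUBIC))
cv2.imwrite('pics/sc.png',cv2.resize(s[185:325,255:455],None,fx=4,fy=4,interpolation=cv2.INTER_CUBIC))
E
```

```text
(no output)
```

View pics/tc.png

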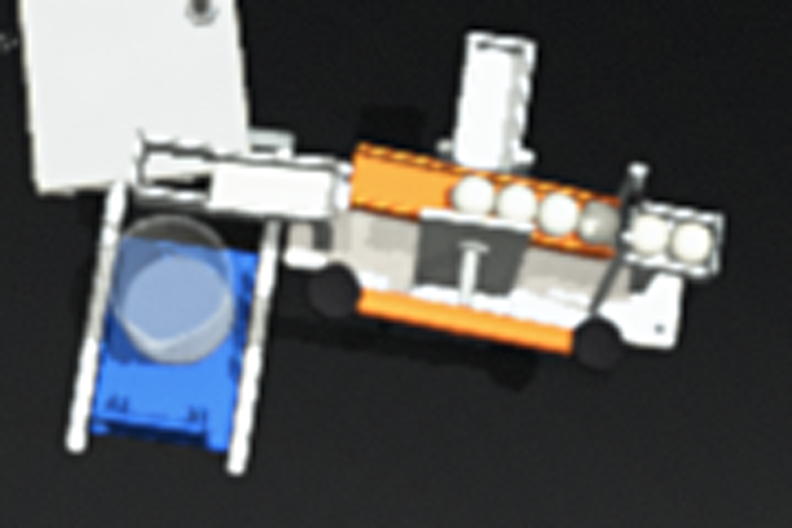

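View pics/sc.png

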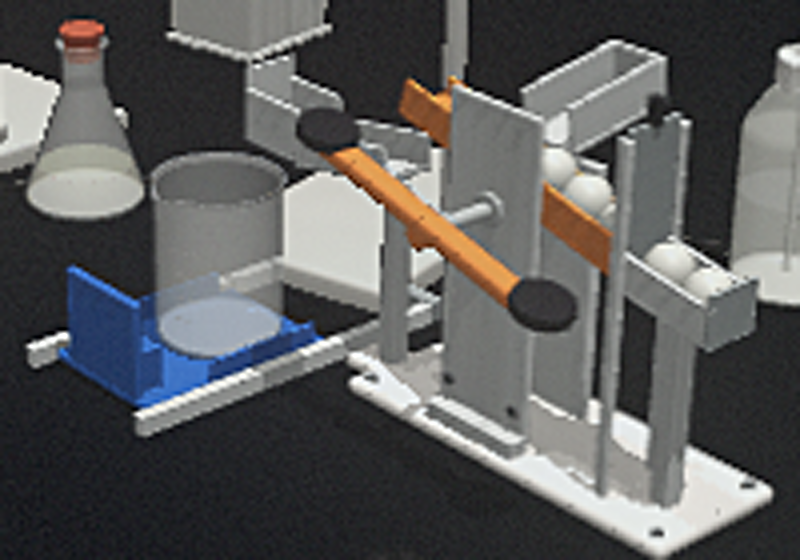

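```bash
cat > h.py <<'E'
import numpy as np,cv2
from scipy.optimize import least_squares
from scipy.spatial.transform import Rotation as Rot
from bench import monitor, viewer, job
C={n:viewer.calibration(n) for n in('scene','top')}
def proj(n,X):
    c=C[n]; rv=cv2.Rodrigues(c['R'])[0]
    return cv2.projectPoints(np.atleast_2d(np.float64(X)),rv,c['t'],c['K'],np.array([c['k1'],0,0,0,0]))[0][:,0]
def W(p,L):
    L=np.atleast_2d(L); c,s=np.cos(p[2]),np.sin(p[2])
    return np.c_[p[0]+c*L[:,0]-s*L[:,1],p[1]+s*L[:,0]+c*L[:,1],L[:,2]]
def plane(n,uv,z):
    c=C[n]; q=cv2.undistortPoints(np.float64([[uv]]),c['K'],np.array([c['k1'],0,0,0,0]))[0,0]
    d=c['R'].T@np.r_[q,1]; o=-c['R'].T@c['t']; return o+d*(z-o[2])/d[2]
E
python3 - <<'E'
from h import *
obs=[('top',(325.9,225.9),(-.062,.0689,.163)),('top',(385.9,237.7),(-.062,-.0761,.124)),
('top',(267.5,261.8),(-.145,.213,.012)),('top',(303.9,266.4),(-.145,.117,.012)),
('scene',(337.25,217.5),(-.062,.0689,.163)),('scene',(390.75,260.75),(-.062,-.0761,.124)),
('scene',(265,271.75),(-.145,.213,.010)),('scene',(291.3,288.75),(-.145,.117,.010))]
f=lambda p:np.concatenate([proj(n,W(p,L))[0]-uv for n,uv,L in obs])
for sel in (obs,obs[:4],obs[4:]):
    g=lambda p:np.concatenate([proj(n,W(p,L))[0]-uv for n,uv,L in sel])
    r=least_squares(g,[.7,-.1,-.1]); print(r.x,np.round(r.fun.reshape(-1,2),1).tolist())
    if sel is obs:p=r.x
print('spout',W(p,[0,.168,.1]),'pad',W(p,[-.062,.0689,.163]),W(p,[-.062,.0761,.124]))
def loc(X):
    return W([0,0,-p[2]],[X[0]-p[0],X[1]-p[1],X[2]])
for uv in((272.5,252),(289.5,261.25)): X=plane('scene',uv,.062);print('plate',X,loc(X))
for n,u in(('top',(389,295)),('top',(436,297)),('top',(215,195))): print(plane(n,u,.06))
# plate top in top image
for d in(0,.07):print(d,proj('top',W(p,[[-.075-d,.165+.03,.062],[-.075-d,.165-.03,.062]])))
E
```

```text
[ 0.62112529 -0.38407799 -0.18399985] [[1.4, -0.1], [1.2, 0.9], [-0.2, -0.8], [-0.1, 0.3], [0.9, -2.6], [0.6, -1.3], [-1.6, -0.4], [-1.4, -0.1]]
[ 0.6229571  -0.38117003 -0.16722513] [[0.5, -0.3], [0.4, -0.2], [-0.6, -0.0], [-0.4, 0.5]]
[ 0.61580296 -0.38939153 -0.21004169] [[1.5, -1.6], [-0.1, 0.6], [-0.4, -0.2], [-1.1, 0.6]]
spout [[ 0.65186314 -0.21891388  0.1       ]] pad [[ 0.57277804 -0.30499732  0.163     ]] [[ 0.57409538 -0.29791885  0.124     ]]
plate [ 0.52171055 -0.17389356  0.062     ] [[-0.13619264  0.18844721  0.062     ]]
plate [ 0.51368286 -0.22992377  0.062     ] [[-0.13383335  0.13189403  0.062     ]]
[ 0.41706999 -0.45322654  0.06      ]
[ 0.40914656 -0.56864255  0.06      ]
[ 0.68492697 -0.01947848  0.06      ]
0 [[277.10543882 231.94678189]
 [300.51266592 235.58914743]]
0.07 [[272.23639693 258.98185433]
 [295.86722073 262.71463948]]
```

```bash
python3 - <<'E'
from h import *
obs=[('top',(325.9,225.9),(-.062,.0689,.163)),('top',(385.9,237.7),(-.062,-.0761,.124)),
('top',(267.5,261.8),(-.145,.213,.012)),('top',(303.9,266.4),(-.145,.117,.012)),
('top',(346.6,208.2),(-.018,.03,.184)),('top',(370.5,211.8),(-.018,-.03,.184)),
('scene',(337.25,217.0),(-.062,.0689,.163)),('scene',(390.75,260.75),(-.062,-.0761,.124)),
('scene',(265,271.75),(-.145,.213,.010)),('scene',(291.3,288.75),(-.145,.117,.010)),
('scene',(368.75,205.75),(-.018,.03,.184)),('scene',(391.25,215.5),(-.018,-.03,.184))]
for sel in (obs,obs[:6],obs[6:]):
    g=lambda p:np.concatenate([proj(n,W(p,L))[0]-uv for n,uv,L in sel])
    r=least_squares(g,[.7,-.1,-.1],loss='soft_l1'); print(r.x,np.round(g(r.x).reshape(-1,2),1).tolist())
    p=r.x
    print('pad',W(p,[-.062,.0689,.163]),W(p,[-.062,.0761,.124]),'push(d=.06)',W(p,[-.135,.165,.045]))
print(plane('top',(325.9,225.9),.163))
# triangulate pads
for a,b,x0 in(((325.9,225.9),(337.25,217),[.57,-.3,.16]),((385.9,237.7),(390.75,260.75),[.55,-.45,.12])):
    r=least_squares(lambda X:np.r_[proj('top',X)[0]-a,proj('scene',X)[0]-b],x0);print(r.x,r.fun)
o=monitor.get_obs();print(Rot.from_rotvec(o['orientation']).as_matrix())
E
```

```text
[ 0.62120364 -0.38293115 -0.17967727] [[1.0, 0.1], [0.8, 0.8], [-0.4, -0.5], [-0.3, 0.5], [-0.1, -0.1], [1.8, 0.1], [0.4, -2.2], [0.3, -1.5], [-2.1, -0.4], [-1.8, -0.1], [0.1, -0.7], [0.3, -1.3]]
pad [[ 0.57251501 -0.3040602   0.163     ]] [[ 0.57380174 -0.29697611  0.124     ]] push(d=.06) [[ 0.51786444 -0.19646129  0.045     ]]
[ 0.62214285 -0.38126536 -0.1703447 ] [[0.5, -0.0], [0.4, 0.2], [-0.7, 0.0], [-0.5, 0.7], [-0.8, -0.4], [1.1, -0.4]]
pad [[ 0.57272028 -0.30285223  0.163     ]] [[ 0.57394084 -0.29575644  0.124     ]] push(d=.06) [[ 0.51706793 -0.19576803  0.045     ]]
[ 0.61681203 -0.38741057 -0.20501068] [[1.0, -1.4], [-0.4, 0.1], [-1.0, -0.4], [-1.5, 0.3], [0.8, 0.3], [0.5, -0.0]]
pad [[ 0.57013689 -0.3073316   0.163     ]] [[ 0.57160264 -0.30028238  0.124     ]] push(d=.06) [[ 0.5182294  -0.19838288  0.045     ]]
[ 0.57270198 -0.30165699  0.163     ]
[ 0.5740088  -0.3017544   0.15744971] [ 0.02602302 -0.02574622 -0.02961399  0.00459485]
[ 0.5491567  -0.44496547  0.11958106] [-0.1645436   0.14650798  0.15942706 -0.02925998]
[[-8.98398493e-01  4.39180773e-01 -6.28985275e-04]
 [ 4.39181204e-01  8.98397108e-01 -1.58290980e-03]
 [-1.30104997e-04 -1.69832229e-03 -9.99998549e-01]]
```

Emit:
drive_tool([
  {"linear": [0,0,0],"dr": [0,0,-8],"jaw": 1},
  {"linear": [0,0,0],"dr": [0,0,-8],"jaw": 1},
  {"linear": [-0.038,-0.041,0],"dr": [0,0,0],"jaw": 1},
  {"linear": [-0.038,-0.041,0],"dr": [0,0,0],"jaw": 1},
  {"linear": [-0.038,-0.041,0],"dr": [0,0,0],"jaw": 1},
  {"linear": [-0.038,-0.041,0],"dr": [0,0,0],"jaw": 1},
], force=40)

```text
clock: 0.85
tcp_pos: [0.4172, 0.4176, 0.2269]
orientation: [-0.243, -3.127, 0.008]
contact_force: [0.3, -0.0, -0.6]
grip_width: -0.0003
```

Emit:
drive_tool([
  {"linear": [-0.028,-0.038,0],"dr": [0,0,0],"jaw": 1},
  {"linear": [-0.028,-0.038,0],"dr": [0,0,0],"jaw": 1},
  {"linear": [-0.028,-0.038,0],"dr": [0,0,0],"jaw": 1},
  {"linear": [-0.028,-0.038,0],"dr": [0,0,0],"jaw": 1},
  {"linear": [-0.009,-0.049,0],"dr": [0,0,0],"jaw": 1},
  {"linear": [-0.009,-0.049,0],"dr": [0,0,0],"jaw": 1},
  {"linear": [-0.009,-0.049,0],"dr": [0,0,0],"jaw": 1},
  {"linear": [-0.009,-0.049,0],"dr": [0,0,0],"jaw": 1},
])

```text
clock: 1.85
tcp_pos: [0.5116, 0.0363, 0.2263]
orientation: [-0.247, -3.125, 0.012]
contact_force: [0.3, 0.4, 0.7]
grip_width: 0.0004
```

```bash
python3 - <<'E'
from h import *
o=monitor.get_obs();print(o['joints'],o['tcp_pos']);print(Rot.from_rotvec(o['orientation']).as_matrix().round(3))
p=[.6215,-.382,-.175]
for L in([-.2,.165,.045],[-.17,.165,.045],[-.075,.165,.045]):print(L,W(p,L))
E
```

```text
[-0.35841807  0.21880783  0.18898307  1.94906309 -0.04216303  0.98638855
  1.26272534] [0.51162899 0.0363048  0.22627091]
[[-0.988  0.157 -0.007]
 [ 0.157  0.988 -0.007]
 [ 0.006 -0.008 -1.   ]]
[-0.2, 0.165, 0.045] [[ 0.45328253 -0.18469849  0.045     ]]
[-0.17, 0.165, 0.045] [[ 0.48282433 -0.18992174  0.045     ]]
[-0.075, 0.165, 0.045] [[ 0.57637335 -0.20646201  0.045     ]]
```

Emit:
drive_tool([
  {"linear": [0.0034,-0.057,0],"dr": [0,0,1],"jaw": 1},
  {"linear": [0.0034,-0.057,0],"dr": [0,0,0],"jaw": 1},
  {"linear": [0.0034,-0.057,0],"dr": [0,0,0],"jaw": 1},
  {"linear": [0.0034,-0.057,0],"dr": [0,0,0],"jaw": 1},
  {"linear": [0,0,0.05],"dr": [0,0,0],"jaw": 1},
  {"linear": [0,0,0.02],"dr": [0,0,0],"jaw": 1},
  {"linear": [0,0,0],"dr": [0,0,0],"jaw": 1},
])

```text
clock: 2.72
tcp_pos: [0.4547, -0.1993, 0.1567]
orientation: [-0.29, -3.123, 0.015]
contact_force: [0.0, 0.7, 0.4]
grip_width: 0.0
```

```bash
python3 - <<'E'
from h import *
t=viewer.grab_frame('top')[:,:,::-1]; s=viewer.grab_frame('scene')[:,:,::-1]
a=cv2.resize(t[160:310,230:430],(800,600),interpolation=cv2.INTER_CUBIC);b=cv2.resize(s[150:345,215:475],(800,600),interpolation=cv2.INTER_CUBIC)
cv2.imwrite('pics/t1.png',a);cv2.imwrite('pics/s1.png',b)
E
```

```text
(no output)
```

View pics/t1.png

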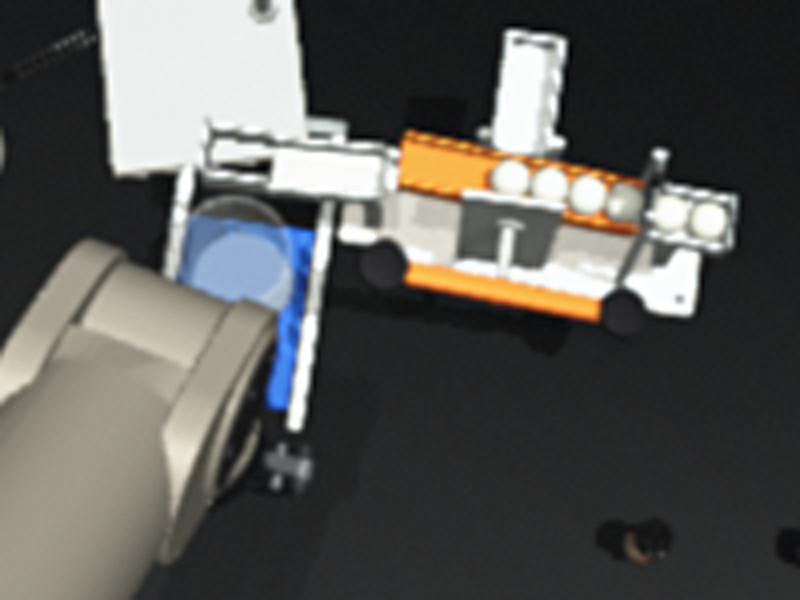

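View pics/s1.png

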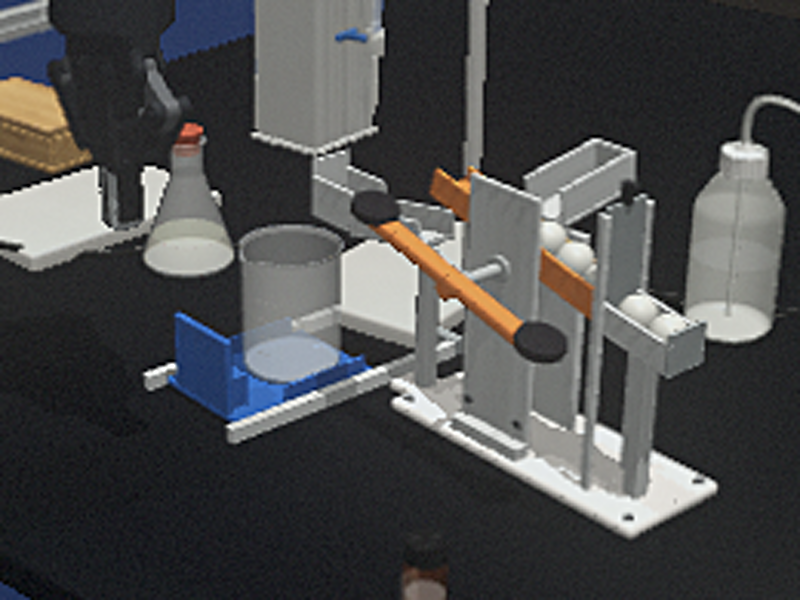

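Emit:
drive_tool([
  {"linear": [0,0.014,0.03],"dr": [0,0,0],"jaw": 1},
  {"linear": [0,0,0.045],"dr": [0,0,0],"jaw": 1},
  {"linear": [0,0,0.04],"dr": [0,0,0],"jaw": 1},
  {"linear": [0,0,0],"dr": [0,0,0],"jaw": 1},
])

```text
clock: 3.32
tcp_pos: [0.465, -0.1852, 0.0458]
orientation: [0.282, 3.119, -0.015]
contact_force: [0.5, 0.4, 0.1]
grip_width: 0.0002
```

```bash
cat >> h.py <<'E'
P=np.array([.6215,-.382,-.175])
def loc(X):
    return W([0,0,-P[2]],[X[0]-P[0],X[1]-P[1],X[2]])[0]
def look(k,a=(230,160,200,150),b=(215,150,260,195)):
    for n,r in(('top',a),('scene',b)):
        im=viewer.grab_frame(n)[:,:,::-1][r[1]:r[1]+r[3],r[0]:r[0]+r[2]]
        cv2.imwrite(f'pics/{n[0]}{k}.png',cv2.resize(im,(800,600),interpolation=cv2.INTER_CUBIC))
def st():
    o=monitor.get_obs(); M=Rot.from_rotvec(o['orientation']).as_matrix()
    print(o['clock'],'tcp',o['tcp_pos'].round(4),'loc',loc(o['tcp_pos']).round(4),'F',o['contact_force'].round(1));print(M.round(3));return o,M
E
python3 - <<'E'
from h import *
st(); look(2)
print(proj('scene',monitor.get_obs()['tcp_pos']),proj('top',monitor.get_obs()['tcp_pos']))
E
```

```text
3.325 tcp [ 0.465  -0.1852  0.0458] loc [-0.1883  0.1665  0.0458] F [0.5 0.4 0.1]
[[-0.984  0.179  0.009]
 [ 0.179  0.984 -0.01 ]
 [-0.01  -0.009 -1.   ]]
[[257.67713824 268.8946094 ]] [[281.0319728  278.19068659]]
```

View pics/s2.png

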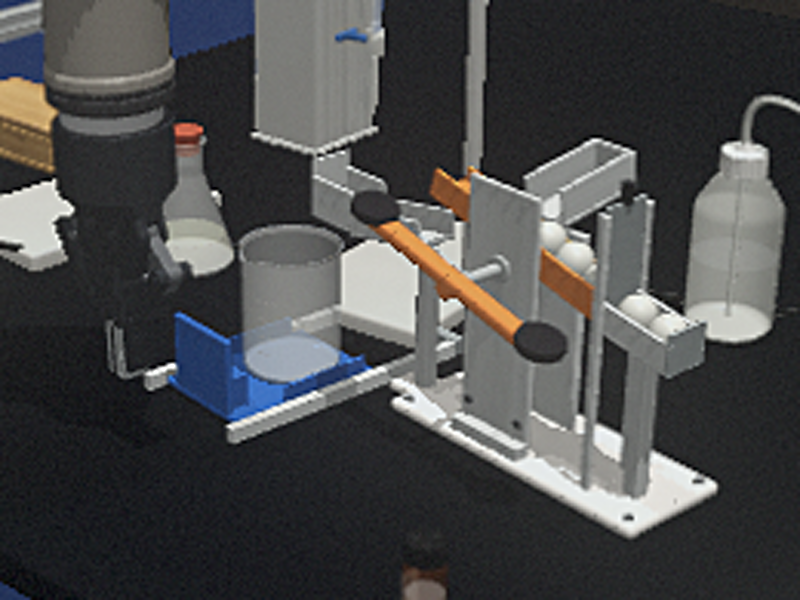

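Emit:
drive_tool([
  {"linear": [-0.02,0,0],"dr": [0,0,0],"jaw": 1},
  {"linear": [-0.02,0,0],"dr": [0,0,0],"jaw": 1},
  {"linear": [-0.02,0,0],"dr": [0,0,0],"jaw": 1},
  {"linear": [-0.015,0,0],"dr": [0,0,0],"jaw": 1},
  {"linear": [-0.01,0,0],"dr": [0,0,0],"jaw": 1},
])

```text
clock: 4.05
tcp_pos: [0.5553, -0.2027, 0.06]
orientation: [0.282, 3.106, -0.016]
contact_force: [-2.0, 0.3, -0.3]
grip_width: -0.0001
```

```bash
python3 - <<'E'
from h import *
st(); look(3)
E
```

```text
4.05 tcp [ 0.5553 -0.2027  0.06  ] loc [-0.0964  0.165   0.06  ] F [-2.   0.3 -0.3]
[[-0.983  0.18   0.022]
 [ 0.18   0.984 -0.013]
 [-0.024 -0.008 -1.   ]]
```

View pics/s3.png

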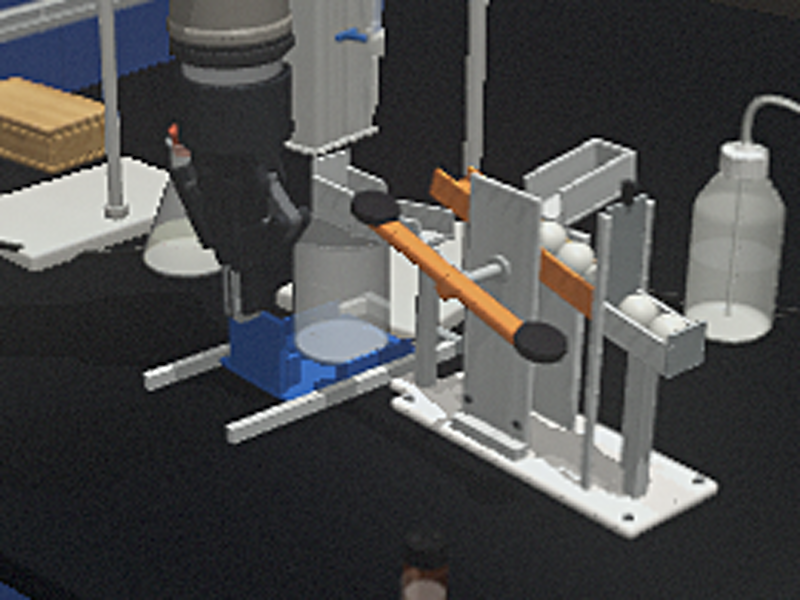

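Emit:
drive_tool([
  {"linear": [0.012,0,0],"dr": [-0.5,1.4,0],"jaw": 1},
  {"linear": [0,0,0.016],"dr": [0,0,0],"jaw": 1},
  {"linear": [0,0,0],"dr": [0,0,0],"jaw": 1},
])

```text
clock: 4.53
tcp_pos: [0.5433, -0.2007, 0.0429]
orientation: [0.285, 3.128, 0.001]
contact_force: [-0.2, 0.0, -0.7]
grip_width: -0.0004
```

```bash
python3 - <<'E'
from h import *
st()
E
```

```text
4.525 tcp [ 0.5433 -0.2007  0.0429] loc [-0.1086  0.1649  0.0429] F [-0.2  0.  -0.7]
[[-0.984  0.181  0.001]
 [ 0.181  0.984  0.001]
 [-0.     0.001 -1.   ]]
```

Emit:
drive_tool([
  {"linear": [-0.01,0,0.001],"dr": [0,0,0],"jaw": 1},
  {"linear": [-0.006,0,0.001],"dr": [0,0,0],"jaw": 1},
  {"linear": [-0.004,0,0.001],"dr": [0,0,0],"jaw": 1},
  {"linear": [-0.004,0,0],"dr": [0,0,0],"jaw": 1},
])

```text
clock: 5.03
tcp_pos: [0.5674, -0.2051, 0.0392]
orientation: [-0.285, -3.127, -0.002]
contact_force: [-2.5, 0.5, 0.8]
grip_width: -0.0002
```

```bash
python3 - <<'E'
from h import *
st()
E
```

```text
5.025 tcp [ 0.5674 -0.2051  0.0392] loc [-0.084   0.1648  0.0392] F [-2.5  0.5  0.8]
[[-0.984  0.181 -0.002]
 [ 0.181  0.984  0.001]
 [ 0.002  0.001 -1.   ]]
```

Still only sliding friction, so not at the stop yet.

Emit:
drive_tool([
  {"linear": [-0.004,0,0],"dr": [0,0,0],"jaw": 1},
  {"linear": [-0.004,0,0],"dr": [0,0,0],"jaw": 1},
])

```text
clock: 5.28
tcp_pos: [0.5674, -0.205, 0.038]
orientation: [-0.285, -3.11, -0.008]
contact_force: [-12.5, 2.7, 10.8]
grip_width: 0.0003
```

```bash
python3 - <<'E'
from h import *
st(); look(4)
E
```

```text
5.275 tcp [ 0.5674 -0.205   0.038 ] loc [-0.0841  0.1648  0.038 ] F [-12.5   2.7  10.8]
[[-0.983  0.182 -0.018]
 [ 0.182  0.983  0.007]
 [ 0.019  0.003 -1.   ]]
```

View pics/s4.png

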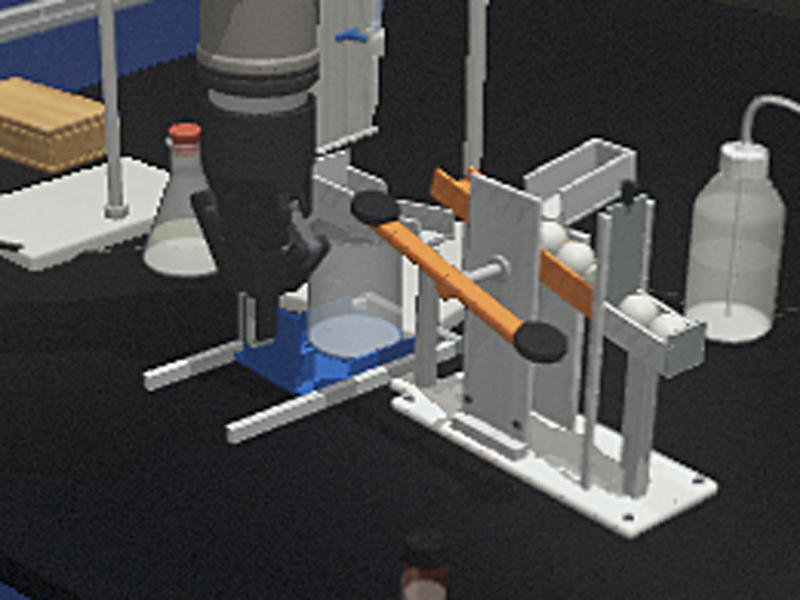

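Emit:
drive_tool([
  {"linear": [0.015,0,0],"dr": [0,0,0],"jaw": 1},
  {"linear": [0.025,0,0],"dr": [0,0,0],"jaw": 1},
  {"linear": [0,0,-0.05],"dr": [0,0,0],"jaw": 1},
  {"linear": [0,0,-0.06],"dr": [0,0,0],"jaw": 1},
  {"linear": [0,0,-0.06],"dr": [0,0,0],"jaw": 1},
  {"linear": [0,-0.03,-0.02],"dr": [0,0,0],"jaw": 1},
  {"linear": [0,-0.03,0],"dr": [0,0,0],"jaw": 1},
  {"linear": [0,0,0],"dr": [0,0,0],"jaw": 1},
])

```text
clock: 6.38
tcp_pos: [0.5234, -0.2599, 0.2373]
orientation: [-0.283, -3.12, -0.004]
contact_force: [0.2, -0.4, 0.1]
grip_width: 0.0001
```

```bash
python3 - <<'E'
from h import *
st(); look(5)
E
```

```text
6.375 tcp [ 0.5234 -0.2599  0.2373] loc [-0.1178  0.1032  0.2373] F [ 0.2 -0.4  0.1]
[[-0.984  0.18  -0.009]
 [ 0.18   0.984  0.003]
 [ 0.009  0.002 -1.   ]]
```

View pics/s5.png

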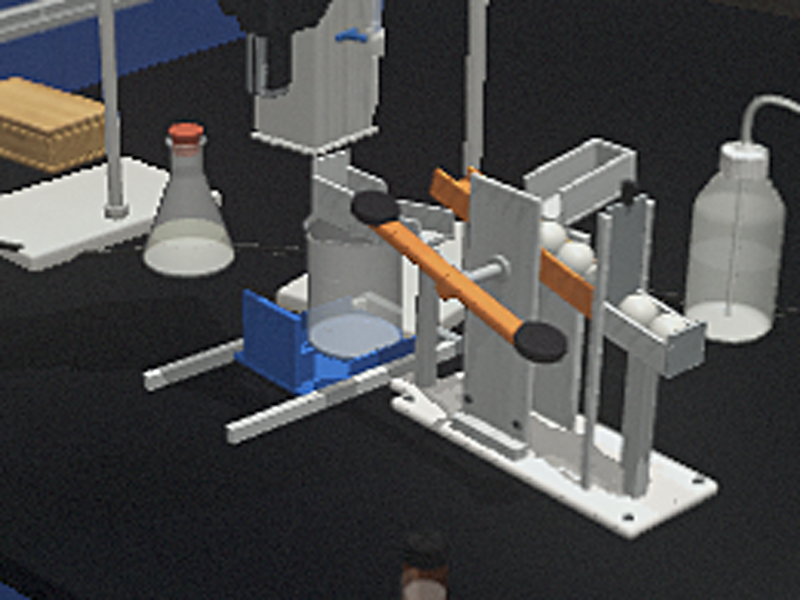

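View pics/t5.png

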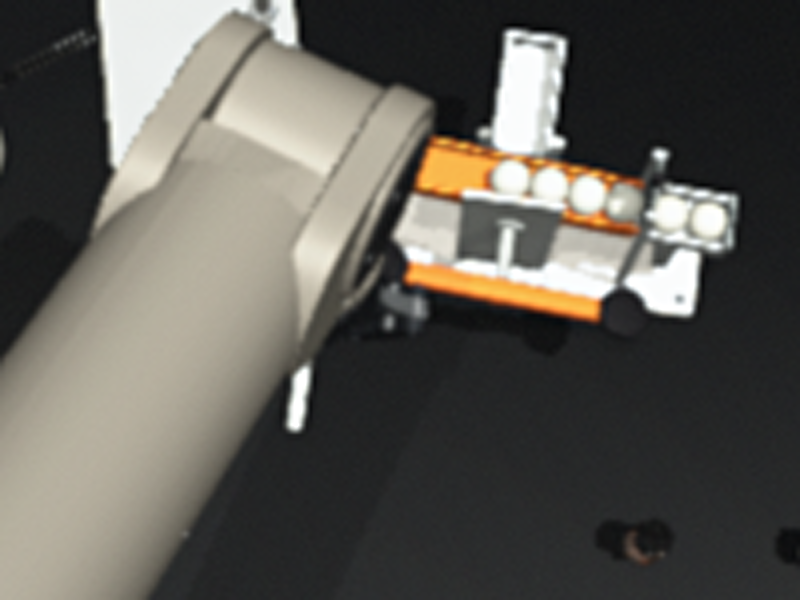

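```bash
python3 - <<'E'
from h import *
for q in((245,291),(303,323),(177,315),(234,347)):
    u=(215+q[0]/800*260,150+q[1]/600*195); print(loc(plane('scene',u,.062)).round(4))
o=monitor.get_obs()['tcp_pos']; print('tool move', loc(o), W(P,[-.064,.074,.18]))
E
```

```text
[-0.0772  0.1879  0.062 ]
[-0.0777  0.1232  0.062 ]
[-0.1355  0.186   0.062 ]
[-0.1343  0.1236  0.062 ]
tool move [-0.11759146  0.10625689  0.23654444] [[ 0.5713615  -0.29798732  0.18      ]]
```

Emit:
drive_tool([
  {"linear": [-0.027,-0.016,0],"dr": [0.1,-0.5,0],"jaw": 1},
  {"linear": [-0.027,-0.016,0],"dr": [0,0,0],"jaw": 1},
  {"linear": [0,0,0.03],"dr": [0,0,0],"jaw": 1},
  {"linear": [0,0,0.015],"dr": [0,0,0],"jaw": 1},
  {"linear": [0,0,0],"dr": [0,0,0],"jaw": 1},
])

```text
clock: 7.1
tcp_pos: [0.5758, -0.291, 0.1879]
orientation: [-0.263, -3.128, -0.009]
contact_force: [-0.7, 0.3, -0.6]
grip_width: 0.0004
```

```bash
python3 - <<'E'
from h import *
st(); look(6,(290,180,120,90),(300,170,120,90))
E
```

```text
7.1 tcp [ 0.5758 -0.291   0.1879] loc [-0.0609  0.0816  0.1879] F [-0.7  0.3 -0.6]
[[-0.986  0.167 -0.002]
 [ 0.167  0.986  0.006]
 [ 0.003  0.006 -1.   ]]
```

View pics/s6.png

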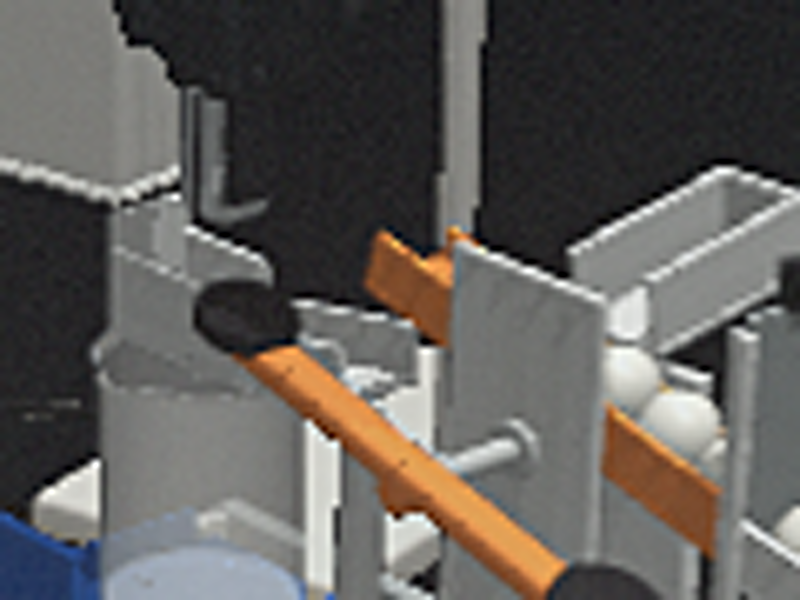

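View pics/t6.png

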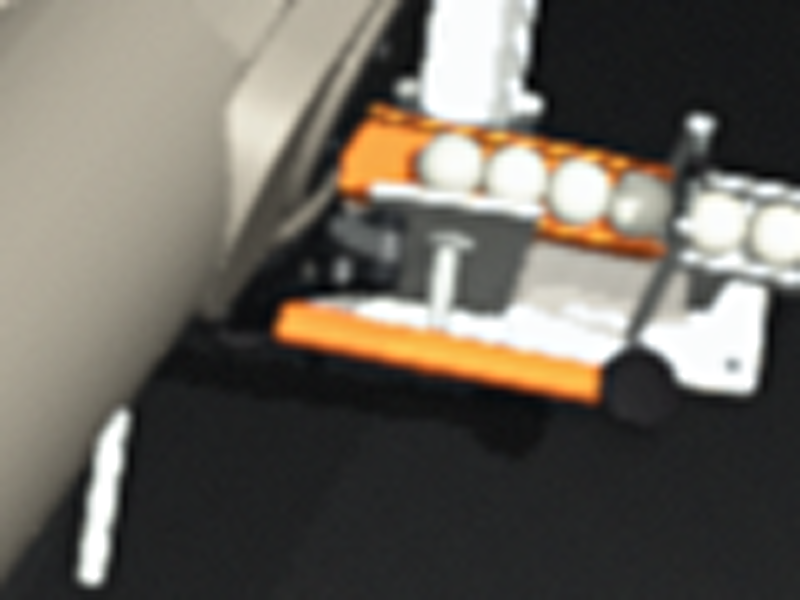

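```bash
python3 - <<'E'
from h import *
o=monitor.get_obs()['tcp_pos']
for X in (o,[o[0],o[1],.163],[.5714,-.298,.163],[.5725,-.303,.163],[.5725,-.303,.158]):
    q=proj('scene',X)[0]; print(X,(q-[300,170])*800/120)
E
```

```text
[ 0.57635215 -0.29156436  0.1893301 ] [227.08054883 199.20721323]
[np.float64(0.5763521474952032), np.float64(-0.2915643560301417), 0.163] [226.16760581 284.67239219]
[0.5714, -0.298, 0.163] [232.51499177 294.83224152]
[0.5725, -0.303, 0.163] [248.42466987 297.97036358]
[0.5725, -0.303, 0.158] [248.20867817 314.13510459]
```

Emit:
drive_tool([
  {"linear": [0.003,-0.009,0.005],"dr": [0.3,-0.1,0],"jaw": 1},
  {"linear": [0,0,0.01],"dr": [0,0,0],"jaw": 1},
  {"linear": [0,0,0],"dr": [0,0,0],"jaw": 1},
])

```text
clock: 7.58
tcp_pos: [0.5721, -0.301, 0.1754]
orientation: [0.264, 3.127, -0.002]
contact_force: [0.8, -0.1, -0.8]
grip_width: -0.0
```

```bash
python3 - <<'E'
from h import *
st(); look(7,(290,180,120,90),(300,170,120,90))
E
```

```text
7.575 tcp [ 0.5721 -0.301   0.1754] loc [-0.0627  0.0712  0.1754] F [ 0.8 -0.1 -0.8]
[[-0.986  0.168  0.004]
 [ 0.168  0.986 -0.001]
 [-0.004 -0.001 -1.   ]]
```

View pics/s7.png

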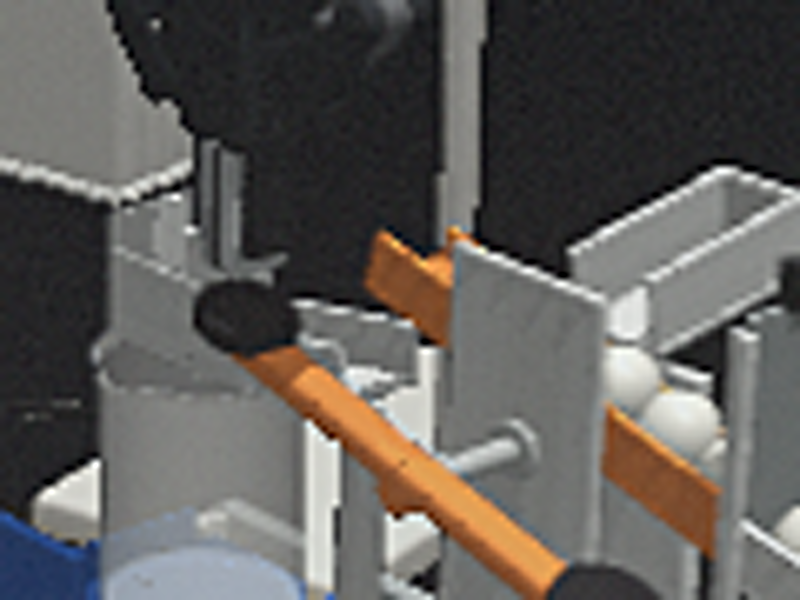

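Emit:
drive_tool([
  {"linear": [0,0,0.012],"dr": [0,0,0],"jaw": 1},
  {"linear": [0,0,0.01],"dr": [0,0,0],"jaw": 1},
  {"linear": [0,0,0.01],"dr": [0,0,0],"jaw": 1},
  {"linear": [0,0.002,0.01],"dr": [0,0,0],"jaw": 1},
])

```text
clock: 8.18
tcp_pos: [0.5745, -0.2993, 0.1329]
orientation: [0.263, 3.123, -0.003]
contact_force: [-0.5, -0.9, 2.5]
grip_width: 0.0002
```

```bash
python3 - <<'E'
from h import *
st()
E
```

```text
8.175 tcp [ 0.5745 -0.2993  0.1329] loc [-0.0607  0.0733  0.1329] F [-0.5 -0.9  2.5]
[[-0.986  0.167  0.008]
 [ 0.167  0.986 -0.003]
 [-0.008 -0.001 -1.   ]]
```

Emit:
drive_tool([
  {"linear": [0.001,0,0.006],"dr": [0,0,0],"jaw": 1},
  {"linear": [0,0,0.006],"dr": [0,0,0],"jaw": 1},
  {"linear": [0,0,0.004],"dr": [0,0,0],"jaw": 1},
  {"linear": [0,0,0.003],"dr": [0,0,0],"jaw": 1},
])

```text
clock: 8.68
tcp_pos: [0.5743, -0.2992, 0.1265]
orientation: [0.265, 3.119, 0.004]
contact_force: [-8.4, 6.0, 21.6]
grip_width: 0.0
```

```bash
python3 - <<'E'
from h import *
st(); look(8,(290,180,120,90))
E
```

```text
8.675 tcp [ 0.5743 -0.2992  0.1265] loc [-0.0609  0.0733  0.1265] F [-8.4  6.  21.6]
[[-0.986  0.168  0.012]
 [ 0.168  0.986  0.002]
 [-0.011  0.004 -1.   ]]
```

View pics/s8.png

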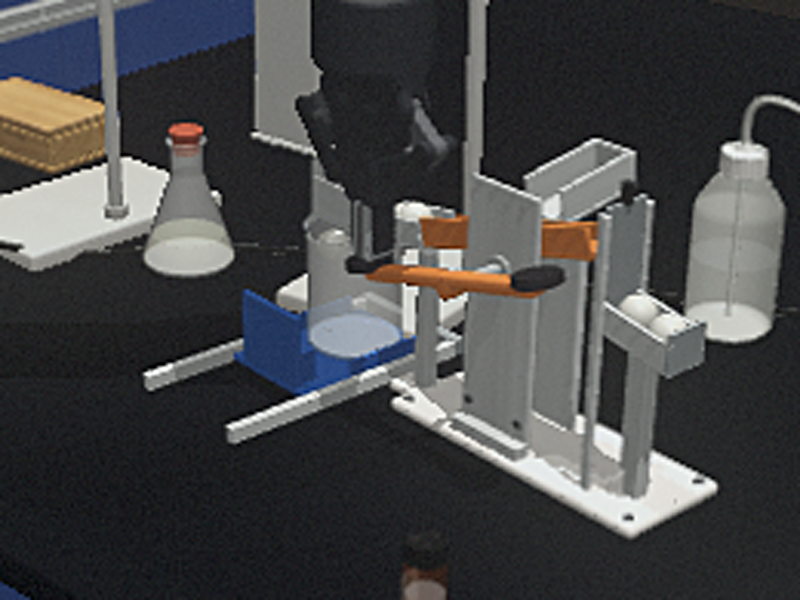

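Emit:
drive_tool([
  {"linear": [0,0,0],"dr": [0,0,0],"jaw": 1},
  {"linear": [0,0,0.001],"dr": [0,0,0],"jaw": 1},
  {"linear": [0,0,0.001],"dr": [0,0,0],"jaw": 1},
  {"linear": [0,0,0.001],"dr": [0,0,0],"jaw": 1},
  {"linear": [0,0,0.001],"dr": [0,0,0],"jaw": 1},
  {"linear": [0,0,0],"dr": [0,0,0],"jaw": 1},
])

```text
clock: 9.52
tcp_pos: [0.5742, -0.2992, 0.1272]
orientation: [0.266, 3.117, 0.007]
contact_force: [-1.7, 2.0, 5.9]
grip_width: -0.0001
```

```bash
python3 - <<'E'
from h import *
st(); look(9,(290,180,120,90),(280,180,140,105))
E
```

```text
9.525 tcp [ 0.5742 -0.2992  0.1272] loc [-0.061   0.0733  0.1272] F [-1.7  2.   5.9]
[[-0.985  0.169  0.014]
 [ 0.169  0.986  0.004]
 [-0.013  0.006 -1.   ]]
```

View pics/s9.png

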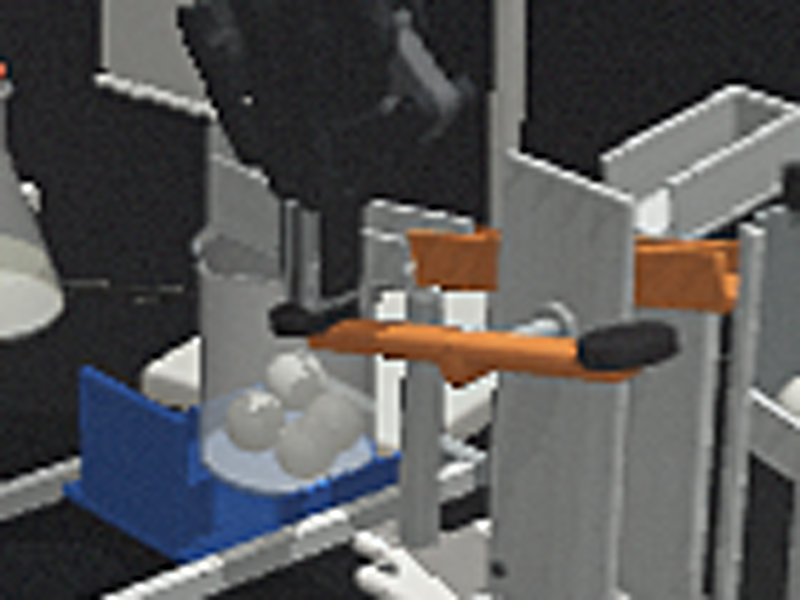

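Four balls lie in the beaker. Now I'll go straight up, then back toward the robot.

Emit:
drive_tool([
  {"linear": [0,0,-0.03],"dr": [0,0,0],"jaw": 1},
  {"linear": [0,0,-0.05],"dr": [0,0,0],"jaw": 1},
  {"linear": [0,0,-0.05],"dr": [0,0,0],"jaw": 1},
  {"linear": [0.05,0,0],"dr": [0,0,0],"jaw": 1},
  {"linear": [0.03,0.05,0],"dr": [0,0,0],"jaw": 1},
  {"linear": [0,0.06,0],"dr": [0,0,0],"jaw": 1},
  {"linear": [0,0.06,0],"dr": [0,0,0],"jaw": 1},
  {"linear": [0,0,0],"dr": [0,0,0],"jaw": 1},
])

```text
clock: 10.62
tcp_pos: [0.519, -0.1161, 0.2547]
orientation: [0.272, 3.122, 0.004]
contact_force: [0.3, -0.1, 0.6]
grip_width: -0.0001
```

```bash
python3 - <<'E'
from h import *
st(); look(10,(230,160,200,150),(280,170,160,120))
E
```

```text
10.625 tcp [ 0.519  -0.1161  0.2547] loc [-0.1472  0.244   0.2547] F [ 0.3 -0.1  0.6]
[[-0.985  0.173  0.008]
 [ 0.173  0.985  0.002]
 [-0.007  0.003 -1.   ]]
```

View pics/s10.png

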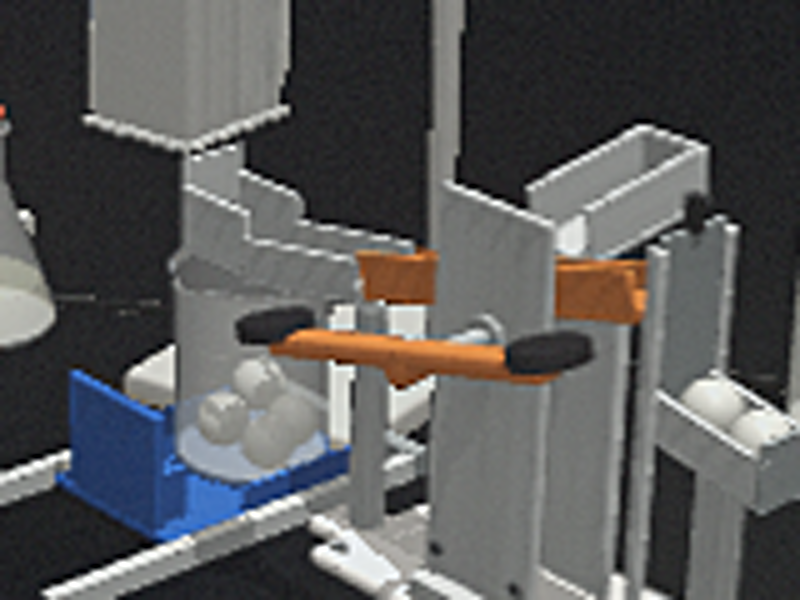

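View pics/t10.png

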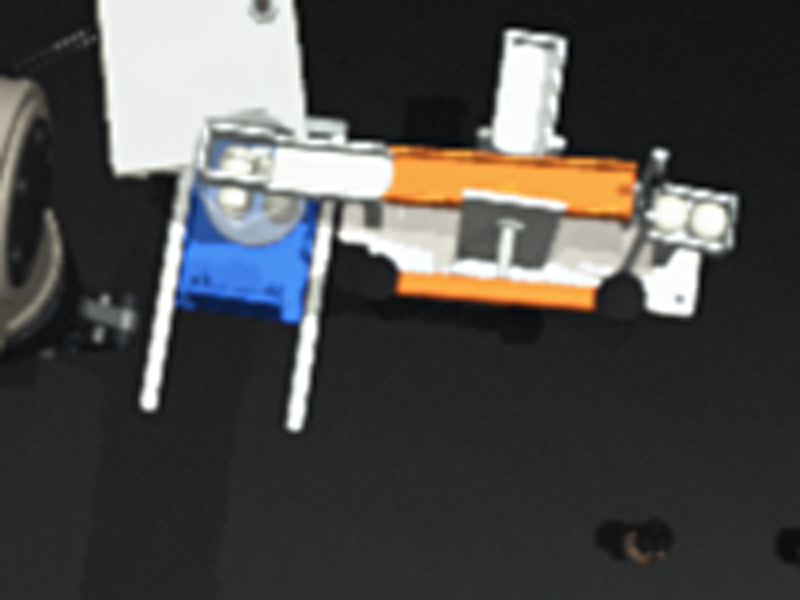

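```bash
python3 - <<'E'
from h import *
def pad(g,s): return [-.062, s*.075*np.cos(g)-.014*np.sin(g), .130+s*.075*np.sin(g)+.014*np.cos(g)]
for g in(.26,-.1,-.2,-.26):
    q=proj('scene',W(P,[pad(g,1),pad(g,-1)])); print(g,((q-[280,170])*5).round(), (q[1]-q[0]).round(1))
print((np.array([[390.75,260.75]])-[337.25,217]), (np.array([550,352])-[277,326])/5)
# tray plate in top image at home
print(((proj('top',W(P,[[-.075,.195,.062],[-.075,.135,.062]]))-[230,160])*4).round(), monitor.get_obs()['qvel'].round(3))
E
```

```text
0.26 [[287. 224.]
 [555. 445.]] [53.6 44.1]
-0.1 [[274. 282.]
 [553. 372.]] [55.8 18. ]
-0.2 [[273. 300.]
 [549. 351.]] [55.1 10.2]
-0.26 [[274. 311.]
 [546. 338.]] [54.4  5.5]
[[53.5  43.75]] [54.6  5.2]
[[186. 290.]
 [279. 304.]] [ 0.028  0.002  0.035 -0.005  0.003  0.002  0.003]
```

```bash
python3 - <<'E'
from h import *
print(monitor.get_obs()['contact_force'].round(1)); print(job.hand_in())
E
```

```text
[ 0.1 -0.8  0. ]
the job is handed in; nothing more can be done
None
```

I pushed the tray home, pressed the left pad until the gate reached its stop, then lifted clear and backed away. I handed the job in after about 11 s on the robot's clock, and the interface reports no verdict.

**Last checks:**
- **Tray:** It stopped dead against about 12 N. In the camera picture its push plate stands at x = -77 mm in the feeder's frame; home is -75 mm.
- **Gate:** The last picture matches fully over. The two pads sit 5.2 px apart in height, against 5.5 px predicted for -0.26 rad.
- **Balls:** All four waiting balls are visible in the beaker, and the two in the right chute look where they were.
- **Bystanders:** The amber vial and the flask look where they were. The blue vial was outside most of my later pictures, and the arm never went near it.
- **Robot:** It ended clear of everything, with the wrist force at noise level.

**Went wrong or disagreed:**
- **First push:** The fingertips rode up to 60 mm, close to the plate's top edge at 62 mm. I backed off, lowered them and finished the push.
- **Cameras:** They disagreed by 5 to 9 mm on the feeder's position, so I relied mostly on the top view and checked the fingertip above the pad in the scene view before pressing.

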